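# Put the spacer plate in the first slot that takes it

## Robot

A 6-joint arm with a two-finger parallel gripper is mounted at the origin on the work surface. World frame = base frame: x ahead of the robot, y to its left, z up, the work surface at z = 0. Lengths are in m, angles in rad, forces in N, time in s.
With the tool pointing down it reaches from about 0.275 to 0.775 m from the base axis. Payload 14.6 kg.
Tool frame: the origin (TCP) lies on the mounting face of the last link; the fingertips stand manip.nose_length ahead of it and the grasp point (between the pads) lies 155 mm ahead of it (manip.nose_length is the distance from the TCP to the fingertips, in m); z points along the fingers, y is the line along which they close (so a half turn about z gives the same grasp; the last joint's range is limited). The gripper opens to 85 mm and grips with 20 to 120 N. Pads are 22 mm wide; open, the fingers measure 114 mm over their backs; the gripper's body (76 mm by 85 mm) begins 54 mm behind the grasp point. The pads swing forward as they close: fully open they stand 13 mm farther back than shut.
Start: joints at [1.15, 0.263, -0.048, 1.259, 0, 1.415], TCP at [0.138, 0.507, 0.405] pointing down, gripper open.
Joint ranges: [-2.65, 2.65], [-0.89, 1.7], [-1.18, 1.37], [-2.13, 2.11], [-1.35, 1.29], [-3.14, 3.14]. Speed limits (rad/s): [1.89, 1.89, 2.57, 2.79, 3.14, 3.14].

## Interface

Orientations are given as a 3x3 rotation matrix whose columns are the frame's x, y, z axes.
In Python, from rig import manip gives the robot as it stands. The module is installed in compiled form; this text tells all that it offers.
- The arm moves only by the tool step_arm, never from a script. Its argument "targets" is one flat list of numbers, 7 for each row, row after row: the turn, a rotation vector about the tool's x, y, z in rad, then the shift along the tool's x, y, z in cm, then the opening in per cent of the stroke, from 0 (shut) to 100 (fully open). A call has exactly 5 rows; each row is the pose to reach, as a shift and turn from the pose commanded when the call began, along the tool's axes at that moment; what a row does not reach only later rows make up. A row lasts 1/10 s, in which the tool goes at most 50 mm and 8.59 degrees, less where a joint would pass 70% of its speed; a pose out of reach is approached as far as the arm can. A call with a gripper value outside its range is refused whole. The fingers move at their own pace and stop on an object; the grip force is fixed at half the most. Time passes only in rows, so rows that repeat a pose let the fingers close, or fill a call up. It gives the time, the measured TCP pose, the force, the opening and the grip force at its end, in the units of the state.
- manip.sense(): the state, without advancing time (a new reading comes with each control period).
- manip.camera(name): name is "scene" or "top"; returns a dict with "image" (480x640x3 uint8, red, green, blue), "fovy" (degrees; the focal length in pixels is half the picture's height over the tangent of half this angle, whatever the lens; pixels are square), "cx", "cy" (the principal point, pixels), "xyz" and "orientation" of the camera in the world. Camera axes: x right, y down, z forward; pixel columns grow to the right and rows downward; lengths in m; the calibration is good to about 2 mm. A picture is of the moment at which its call begins. There is no depth.
- manip.sign_off(): hands the job in; it is judged then, once.
The state is a dict: "clock": time; "joint_positions": joint angles; "qvel": joint speeds; "joint_torque": joint torques, N m; "tcp_pos": TCP position; "eef_rot": TCP orientation; "force": force on the tool from outside, world axes, zero at the start; "moment": the same for the moment, N m; "gripper_width": finger opening in m; "finger_force": force on a finger pad.
Only numpy, scipy, OpenCV 4.12 (cv2) and the standard library are available. Lean on these libraries where they do the work, as an engineer would, in place of code of your own. Each camera call takes 0.05 s, during which the arm holds its last target. There are 200 camera calls.

## Task

Take the spacer plate that stands on the round steel disc and go along the stepped rack from its narrowest slot: stand the plate upright in the first slot wide enough to take it, down on the slot's floor and lengthwise within the rack. Set it down rather than drop it, let go, and leave the other spacer plate standing where it is.

Things in the scene. Friction and masses are not known exactly. Their poses are not given: they have to be found in the camera images.
- thin_plate: Loose aluminium spacer plate standing upright on its edge on either the disc or the mat: a block 70 mm long (its x), 16 mm thick (its y), 80 mm high (its z), about 0.24 kg, two bored holes through its broad faces and two small ones in its top edge. Origin: centre of its underside.
- thick_plate: Loose aluminium spacer plate standing upright on its edge on either the disc or the mat: a block 70 mm long (its x), 42 mm thick (its y), 80 mm high (its z), about 0.60 kg, two bored holes through its broad faces and two small ones in its top edge. Origin: centre of its underside.
- rack: Fixed rack, black base, bright steel walls, 120 mm (x) by 224 mm (y), 33 mm high: 8 mm base, five 8 mm walls along x. Four slots between them, open above and at the ends, run the full 120 mm along x. From the narrow end (-y) to the wide end (+y): 10, 34, 60, 80 mm wide, middles at y = -99, -69, -14, +64 mm; slot floor z = 8 mm, wall tops z = 33 mm. Origin: centre of its underside, on the table.
- disc: Fixed round grey steel disc lying on the table, 140 mm across, 4 mm thick. The plate to be moved stands on it. Origin: centre of its underside.
- mat: Fixed square black rubber mat, 110 by 110 mm, 4 mm thick, lying on the table. The plate to be left alone stands on it. Origin: centre of its underside.

How it is judged:
At the end, for the whole second after the job is handed in: The plate from the disc stands at rest on the floor (within 5 mm) of the first slot from the narrow end that takes it (34 mm slot for the thin, 60 mm for the thick), within 12 mm of its middle across and 30 mm along, upright within 10 degrees; the other plate upright, within 20 mm of its start (((x of thin_plate in the frame of rack between -0.03 and 0.03 m and y of thin_plate in the frame of rack between -0.081 and -0.057 m and z of thin_plate in the frame of rack below 0.013 m and angle between each of thin_plate, thick_plate's own z axis and vertical below 0.17 rad and linear speed of thin_plate below 0.02 m/s and horizontal distance between each of thin_plate, thick_plate and disc above 0.09 m and distance of thick_plate from where it was at the start of the episode below 0.02 m) or (x of thick_plate in the frame of rack between -0.03 and 0.03 m and y of thick_plate in the frame of rack between -0.026 and -0.002 m and z of thick_plate in the frame of rack below 0.013 m and angle between each of thick_plate, thin_plate's own z axis and vertical below 0.17 rad and linear speed of thick_plate below 0.02 m/s and horizontal distance between each of thick_plate, thin_plate and disc above 0.09 m and distance of thin_plate from where it was at the start of the episode below 0.02 m))); the robot touches nothing.
It fails at once if a plate is dropped: loose in the air with its underside more than 60 mm above the table ((height (world z) of thin_plate above 0.06 m and contact force between thin_plate and anything else below 0.05 N) or (height (world z) of thick_plate above 0.06 m and contact force between thick_plate and anything else below 0.05 N)).
It also fails if it takes over 42 s, if anything falls off the work surface, if the arm or the gripper's body presses on something with over 40 N, if the wrist force passes 120 N, or if a joint passes its speed limit or range.

## Working session

There is one attempt and no reset: what is moved stays moved. The work goes in short steps, Python scripts to look and compute and a tool call to move; the robot and the scene stay as the last step left them, time stands still between calls to the robot, and variables do not carry over. Pictures are saved under pics/ and viewed, at most 10 in all, crops included, and the job is handed in when it is done.

Besides the shell and the picture viewer there is one more tool, called after ">>>" as name(argument=value, ...), one argument or row to a line, values as JSON. step_arm: Moves the arm, as the interface text tells. Its arguments: {"type":"object","properties":{"targets":{"type":"array"}},"required":["targets"]}

```bash
mkdir -p pics; python3 - <<'E'
from rig import manip
import cv2,numpy as np
s=manip.sense();print(s['clock'],s['tcp_pos'],np.round(s['eef_rot'],3),s['gripper_width'],manip.nose_length)
for n in('scene','top'):
    c=manip.camera(n);cv2.imwrite(f'pics/{n}1.png',c['image'][:,:,::-1]);np.save(f'{n}.npy',c,allow_pickle=True)
    print(n,c['fovy'],c['cx'],c['cy'],c['xyz'],np.round(c['orientation'],4).tolist())
E
```

```text
0.0 [0.13785909 0.50648433 0.40420797] [[-0.965  0.263 -0.   ]
 [ 0.263  0.965 -0.001]
 [ 0.    -0.001 -1.   ]] 0.0853561981458261 0.1734
scene 51.83357159032397 324.8543333408917 241.2306654265675 [ 1.07230381 -0.60287888  0.69374513] [[0.7225, 0.4537, -0.5216], [0.6913, -0.4712, 0.5477], [0.0027, -0.7563, -0.6542]]
top 52.63168214761876 319.4727739912789 233.18295991121656 [ 0.41117848 -0.0528229   1.06928497] [[-0.0167, -0.9921, 0.1245], [-0.9998, 0.0157, -0.0084], [0.0064, -0.1247, -0.9922]]
```

View pics/scene1.png

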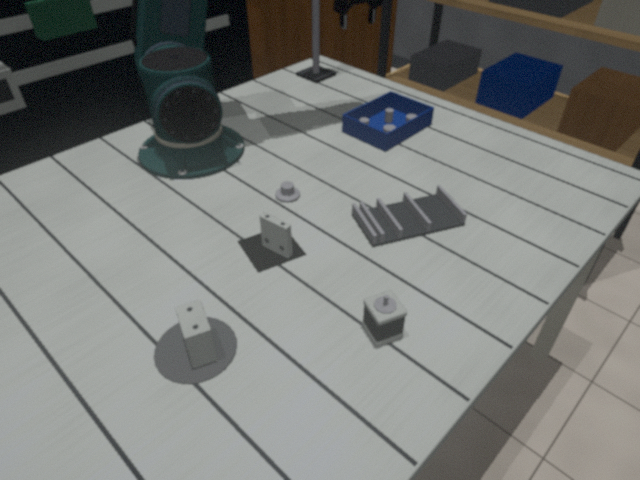

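View pics/top1.png

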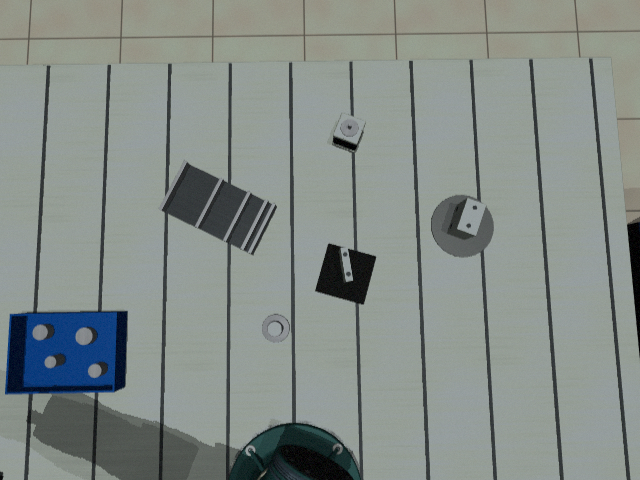

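The scene picture shows the thick plate on the disc (195,335) and the thin one on the mat (278,240). In the top picture, the disc is at (462,225), the plate's top at (470,217), and the rack's corners are near (185,160), (277,203), (253,254), (161,209), with the narrow end at lower right. The thick plate goes into the 60 mm slot. I'll zoom in on both.

```bash
python3 - <<'E'
import cv2,numpy as np
c=np.load('top.npy',allow_pickle=True).item();im=c['image'][:,:,::-1]
a=cv2.resize(im[150:270,150:290],None,fx=4,fy=4,interpolation=cv2.INTER_CUBIC)
b=cv2.resize(im[185:265,425:500],None,fx=3,fy=3,interpolation=cv2.INTER_CUBIC)
o=np.zeros((480,785,3),np.uint8);o[:480,:560]=a;o[:240,560:785]=b
cv2.imwrite('pics/crop1.png',o)
E
```

```text
(no output)
```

View pics/crop1.png

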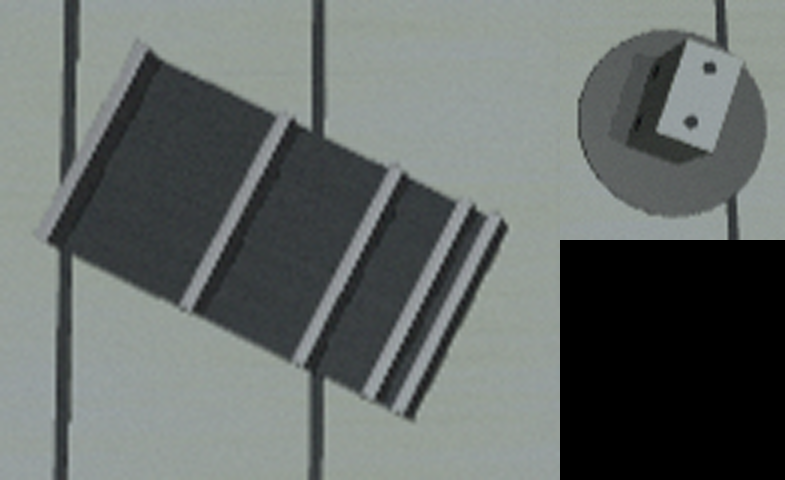

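The crop shows the 60 mm slot between the walls with tops (286,120)-(188,307) and (394,170)-(302,362). The plate's top face has corners (686,38), (743,63), (714,153), (657,131) in crop pixels. Next I'll cast rays onto the right heights.

```bash
cat > h.py <<'E'
import numpy as np,cv2
def ray(c,uv,z):
    f=240/np.tan(np.radians(c['fovy'])/2);uv=np.atleast_2d(uv).astype(float)
    d=np.c_[(uv[:,0]-c['cx'])/f,(uv[:,1]-c['cy'])/f,np.ones(len(uv))]@np.array(c['orientation']).T
    o=np.array(c['xyz']);return (o+d*((z-o[2])/d[:,2])[:,None])[:,:2]
def topface(c,seed,z,thr=25):
    g=c['image'].copy();m=np.zeros((482,642),np.uint8)
    cv2.floodFill(g,m,seed,0,(thr,)*3,(thr,)*3,4|(255<<8)|cv2.FLOODFILL_MASK_ONLY|cv2.FLOODFILL_FIXED_RANGE)
    p=cv2.findContours(m[1:-1,1:-1],cv2.RETR_EXTERNAL,cv2.CHAIN_APPROX_NONE)[0][0][:,0]
    return ray(c,p,z),p
E
python3 - <<'E'
from h import *
c=np.load('top.npy',allow_pickle=True).item()
pc=lambda p:(np.array(p)+.5)/4-.5+150
W=ray(c,[pc(p) for p in[(286,120),(188,307),(394,170),(302,362),(144,46),(45,235),(466,205),(372,393),(495,219),(401,409)]],.033)
print(W.round(4));m=W.reshape(-1,2,2)
for q in m: d=q[0]-q[1];print(np.linalg.norm(d).round(4),np.degrees(np.arctan2(*d[::-1])).round(2),q.mean(0).round(4))
print('slot mid',W[:4].mean(0))
X,p=topface(c,(472,214),.084)
r=cv2.minAreaRect((X*1000).astype(np.float32));print('plate',r,cv2.boundingRect(p))
print(cv2.boxPoints(r).round(1).tolist())
q=lambda p:(np.array(p)-[560,0]+.5)/3-.5+[425,185]
K=ray(c,[q(k) for k in[(686,38),(743,63),(714,153),(657,131),(709,68),(691,122)]],.084)
print(K.round(4).tolist(),K[:4].mean(0),K[4:].mean(0))
E
```

```text
[[0.6623 0.1508]
 [0.5602 0.2026]
 [0.6336 0.0919]
 [0.5295 0.1411]
 [0.7049 0.2287]
 [0.6007 0.2803]
 [0.6137 0.0529]
 [0.5121 0.1035]
 [0.6057 0.0372]
 [0.5033 0.088 ]]
0.1145 -26.9 [0.6113 0.1767]
0.1152 -25.25 [0.5815 0.1165]
0.1162 -26.33 [0.6528 0.2545]
0.1135 -26.49 [0.5629 0.0782]
0.1143 -26.35 [0.5545 0.0626]
slot mid [0.59639876 0.14659118]
plate ((505.31292724609375, -14.6341552734375), (916.5104370117188, 1262.81982421875), 0.0011829443974420428) (0, 33, 626, 447)
[[47.0, 616.7999877929688], [47.099998474121094, -646.0999755859375], [963.5999755859375, -646.0], [963.5999755859375, 616.7999877929688]]
[[0.6048, -0.367], [0.5867, -0.4054], [0.5246, -0.3818], [0.5404, -0.3436], [0.5836, -0.3817], [0.5462, -0.3673]] [ 0.56412415 -0.37446834] [ 0.56490134 -0.37450373]
```

>>> step_arm(
  targets=[0,0,0,-2.6,-3,0,100,0,0,0,-5.2,-6,0,100,0,0,0,-7.8,-9,0,100,0,0,0,-10.4,-12,0,100,0,0,0,-13,-15,0,100],
)

```text
clock: 0.6
tcp_pos: [0.2241, 0.3262, 0.4045]
eef_rot: [[-0.965, 0.262, -0.0], [0.262, 0.965, -0.0], [0.0, -0.0, -1.0]]
force: [0.7, -0.2, 0.2]
gripper_width: 0.0855
finger_force: 0.0
```

>>> step_arm(
  targets=[0,0,0,-2.6,-3,0,100,0,0,0,-5.2,-6,0,100,0,0,0,-7.8,-9,0,100,0,0,0,-10.4,-12,0,100,0,0,0,-13,-15,0,100],
)

```text
clock: 1.1
tcp_pos: [0.3101, 0.1473, 0.4047]
eef_rot: [[-0.965, 0.262, 0.0], [0.262, 0.965, 0.0], [-0.0, 0.0, -1.0]]
force: [1.2, 0.6, -0.2]
gripper_width: 0.0854
finger_force: 0.0
```

>>> step_arm(
  targets=[0,0,0,-2.6,-3,0,100,0,0,0,-5.2,-6,0,100,0,0,0,-7.8,-9,0,100,0,0,0,-10.4,-12,0,100,0,0,0,-13,-15,0,100],
)

```text
clock: 1.6
tcp_pos: [0.3963, -0.0318, 0.4046]
eef_rot: [[-0.965, 0.263, -0.0], [0.263, 0.965, 0.0], [0.0, 0.0, -1.0]]
force: [0.9, 1.0, 0.6]
gripper_width: 0.0854
finger_force: 0.0
```

>>> step_arm(
  targets=[0,0,0,-2.6,-3,0,100,0,0,0,-5.2,-6,0,100,0,0,0,-7.8,-9,0,100,0,0,0,-10.4,-12,0,100,0,0,0,-13,-15,0,100],
)

```text
clock: 2.1
tcp_pos: [0.4824, -0.2106, 0.4044]
eef_rot: [[-0.965, 0.263, -0.0], [0.263, 0.965, 0.0], [0.0, 0.0, -1.0]]
force: [1.0, -0.1, 0.4]
gripper_width: 0.0854
finger_force: 0.0
```

```bash
cat >> h.py <<'E'
def go(x,y,z,yaw): # shift (cm) and turn (rad) left, from the measured pose; yaw = world angle of tool y
    from rig import manip
    s=manip.sense();R=np.array(s['eef_rot']);p=np.array(s['tcp_pos'])
    a=np.degrees(np.arctan2(R[1,1],R[0,1]));t=np.radians(yaw)
    G=np.c_[[np.sin(t)*-1,np.cos(t),0],[np.cos(t),np.sin(t),0],[0,0,-1]]
    rv=cv2.Rodrigues(R.T@G)[0].ravel()
    print('t',s['clock'],'p',p.round(4),'yaw',a.round(2),'q',np.round(s['joint_positions'],2),'turn',rv.round(3),'shift',(R.T@(np.array([x,y,z])-p)*100).round(2),'F',np.round(s['force'],1),'w',s['gripper_width'])
E
python3 -c "
from h import *
go(.5645,-.3745,.217,69.2)"
```

```text
t 2.1 p [ 0.4824 -0.2106  0.4044] yaw 74.75 q [-0.57  0.27 -0.05  1.26  0.   -0.3 ] turn [ 0.    -0.     0.097] shift [-12.24 -13.66  18.73] F [ 1.  -0.1  0.4] w 0.08539157997473869
```

>>> step_arm(
  targets=[0,0,0.02,-2.6,-2.9,1.6,100,0,0,0.04,-5.2,-5.8,3.2,100,0,0,0.06,-7.8,-8.7,4.8,100,0,0,0.08,-10.2,-11.5,6.4,100,0,0,0.097,-12.2,-13.6,8,100],
)

```text
clock: 2.6
tcp_pos: [0.5645, -0.3742, 0.3233]
eef_rot: [[-0.934, 0.356, -0.001], [0.356, 0.934, 0.0], [0.001, 0.0, -1.0]]
force: [0.5, -0.3, 0.2]
gripper_width: 0.0853
finger_force: 0.0
```

```bash
python3 -c "
from h import *
go(.5645,-.3745,.217,69.2)
from rig import manip
o=[]
for n,(u,v) in dict(scene=(195,290),top=(460,220)).items():
    c=manip.camera(n);np.save(n+'2.npy',c,allow_pickle=True);u0=max(u-80,0);o.append(cv2.resize(c['image'][v-90:v+90,u0:u0+160,::-1],None,fx=2.4,fy=2.4,interpolation=cv2.INTER_CUBIC))
cv2.imwrite('pics/hov.png',np.hstack(o))"
```

```text
t 2.6 p [ 0.5645 -0.3742  0.3233] yaw 69.12 q [-0.71  0.56  0.21  1.22 -0.   -0.34] turn [ 0.    -0.001 -0.001] shift [-0.02 -0.03 10.63] F [ 0.5 -0.3  0.2] w 0.08528050224635868
```

View pics/hov.png

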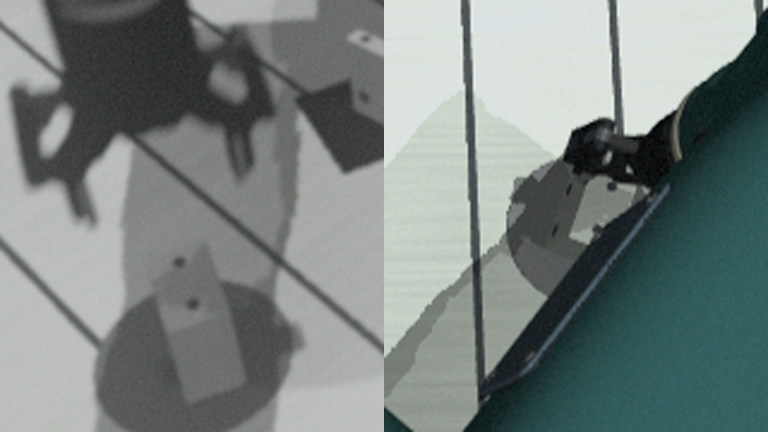

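The picture shows the fingers at (80,210) and (240,165) straddling the plate's thickness, above its top holes at (180,262) and (193,305). They are aligned, so I'll descend.

>>> step_arm(
  targets=[0,0,0,0,0,2,100,0,0,0,0,0,4,100,0,0,0,0,0,6,100,0,0,0,0,0,7.5,100,0,0,0,0,0,8.5,100],
)

```text
clock: 3.2
tcp_pos: [0.5637, -0.3716, 0.2387]
eef_rot: [[-0.935, 0.355, -0.001], [0.355, 0.935, 0.001], [0.001, 0.0, -1.0]]
force: [0.2, -0.3, 1.1]
gripper_width: 0.0855
finger_force: 0.0
```

>>> step_arm(
  targets=[0,0,0,0,0,0.7,100,0,0,0,0,0,1.4,100,0,0,0,0,0,2.1,100,0,0,0,0,0,2.1,60,0,0,0,0,0,2.1,40],
)

```text
clock: 3.7
tcp_pos: [0.5641, -0.3723, 0.2189]
eef_rot: [[-0.935, 0.355, 0.0], [0.355, 0.935, -0.0], [-0.0, -0.0, -1.0]]
force: [0.2, 0.5, 0.1]
gripper_width: 0.0587
finger_force: 0.0
```

>>> step_arm(
  targets=[0,0,0,0,0,0,30,0,0,0,0,0,0,20,0,0,0,0,0,0,10,0,0,0,0,0,0,10,0,0,0,0,0,0,10],
)

```text
clock: 4.2
tcp_pos: [0.5641, -0.3724, 0.2193]
eef_rot: [[-0.935, 0.355, 0.001], [0.355, 0.935, -0.001], [-0.001, -0.001, -1.0]]
force: [-0.5, -1.4, 5.8]
gripper_width: 0.0416
finger_force: 60.9
```

>>> step_arm(
  targets=[0,0,0,0,0,-1,10,0,0,0,0,0,-2.5,10,0,0,0,0,0,-4.5,10,0,0,0,0,0,-7,10,0,0,0,0,0,-10,10],
)

```text
clock: 4.7
tcp_pos: [0.5637, -0.3718, 0.3189]
eef_rot: [[-0.935, 0.355, -0.002], [0.355, 0.935, 0.002], [0.002, 0.001, -1.0]]
force: [0.0, -0.2, -6.2]
gripper_width: 0.0415
finger_force: 61.8
```

```bash
python3 -c "
from h import *
go(.597,.1463,.320,63.6)"
```

```text
t 4.7 p [ 0.5637 -0.3718  0.3189] yaw 69.22 q [-0.7   0.56  0.2   1.21  0.   -0.34] turn [ 0.001 -0.002  0.098] shift [ 1.527e+01  4.962e+01 -2.000e-02] F [ 0.  -0.2 -6.2] w 0.041517310084027065
```

>>> step_arm(
  targets=[0,0,0,0.6,2,0,10,0,0,0,1.7,5.5,0,10,0,0,0,2.8,9,0,10,0,0,0,4,13,0,10,0,0,0,5.2,17,0,10],
)

```text
clock: 5.2
tcp_pos: [0.5754, -0.1933, 0.3187]
eef_rot: [[-0.935, 0.355, -0.001], [0.355, 0.935, 0.001], [0.001, 0.0, -1.0]]
force: [1.9, -0.4, -5.4]
gripper_width: 0.0412
finger_force: 62.2
```

>>> step_arm(
  targets=[0,0,0,1.2,4,0,10,0,0,0,2.4,8,0,10,0,0,0,3.6,11.5,0,10,0,0,0,4.6,15,0,10,0,0,0,5.5,18,0,10],
)

```text
clock: 5.7
tcp_pos: [0.5878, -0.0051, 0.3188]
eef_rot: [[-0.935, 0.354, -0.001], [0.354, 0.935, 0.0], [0.001, 0.0, -1.0]]
force: [0.4, 0.1, -6.2]
gripper_width: 0.0413
finger_force: 62.4
```

>>> step_arm(
  targets=[0,0,0.02,1,3,0,10,0,0,0.04,2,6.5,0,10,0,0,0.06,3,9.5,0,10,0,0,0.08,4,12.5,0,10,0,0,0.098,4.6,14.6,0,10],
)

```text
clock: 6.2
tcp_pos: [0.5965, 0.1478, 0.3187]
eef_rot: [[-0.896, 0.444, -0.001], [0.444, 0.896, 0.0], [0.001, -0.0, -1.0]]
force: [-0.3, -0.8, -5.6]
gripper_width: 0.0415
finger_force: 62.7
```

```bash
python3 -c "
from h import *
go(.597,.1463,.223,63.6)
from rig import manip
o=[]
for n,(u,v) in dict(scene=(410,190),top=(220,200)).items():
    c=manip.camera(n);np.save(n+'3.npy',c,allow_pickle=True);o.append(cv2.resize(c['image'][v-90:v+90,u-80:u+80,::-1],None,fx=2.5,fy=2.5,interpolation=cv2.INTER_CUBIC))
cv2.imwrite('pics/car.png',np.hstack(o))"
```

```text
t 6.2 p [0.5965 0.1478 0.3187] yaw 63.62 q [0.11 0.45 0.01 1.13 0.   0.57] turn [-0.    -0.001  0.   ] shift [-0.12 -0.11  9.57] F [-0.3 -0.8 -5.6] w 0.0415320259619766
```

View pics/car.png

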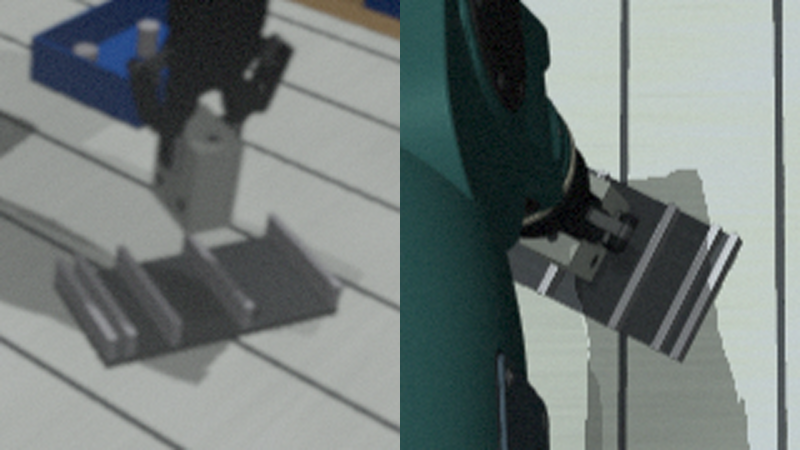

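The plate is held upright at crop (205,165) above the third slot, between the walls at (150,295) and (225,280). I'll lower it with a small correction and check once more just above the floor.

>>> step_arm(
  targets=[0,0,0,0,0,1.5,10,0,0,0,-0.1,-0.1,3,10,0,0,0,-0.1,-0.1,4.5,10,0,0,0,-0.1,-0.1,5.5,10,0,0,0,-0.1,-0.1,6,10],
)

```text
clock: 6.8
tcp_pos: [0.5972, 0.144, 0.2579]
eef_rot: [[-0.896, 0.445, -0.001], [0.445, 0.896, -0.0], [0.001, -0.001, -1.0]]
force: [-0.4, 0.0, -5.4]
gripper_width: 0.0414
finger_force: 62.7
```

```bash
python3 -c "
from h import *
go(.597,.1463,.223,63.6)
from rig import manip
c=manip.camera('scene')
cv2.imwrite('pics/low.png',cv2.resize(c['image'][120:260,330:490,::-1],None,fx=4,fy=4,interpolation=cv2.INTER_CUBIC))"
```

```text
t 6.8 p [0.5972 0.144  0.2579] yaw 63.58 q [ 0.1   0.49 -0.1   0.98 -0.    0.57] turn [-0.001 -0.001 -0.   ] shift [0.12 0.2  3.49] F [-0.4  0.  -5.4] w 0.041410207692204326
```

View pics/low.png

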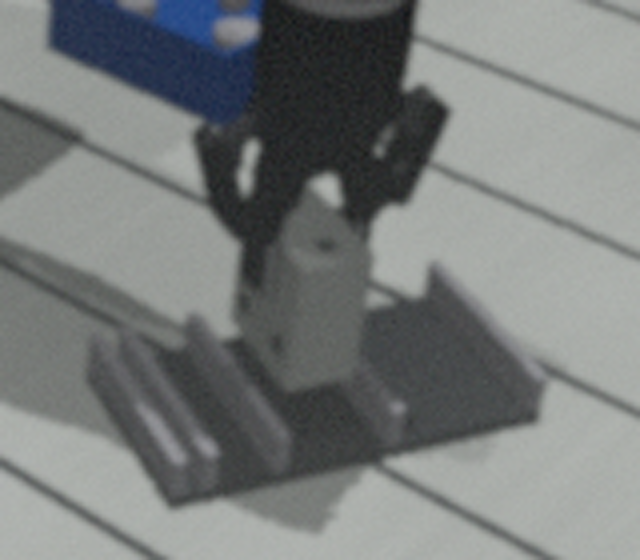

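The plate's near end has its bottom edge at (285,390)-(362,375), in line with the gap between the walls ending at (280,450) and (395,420). I'll lower it the rest of the way.

>>> step_arm(
  targets=[0,0,0,0.1,0.2,0.6,10,0,0,0,0.1,0.2,1.2,10,0,0,0,0.1,0.2,1.8,10,0,0,0,0.1,0.2,2.4,10,0,0,0,0.1,0.2,2.8,10],
)

```text
clock: 7.35
tcp_pos: [0.5974, 0.1467, 0.2301]
eef_rot: [[-0.896, 0.445, -0.0], [0.445, 0.896, -0.0], [0.0, -0.0, -1.0]]
force: [-0.2, 0.2, -6.8]
gripper_width: 0.0412
finger_force: 62.8
```

>>> step_arm(
  targets=[0,0,0,0,0,0.1,10,0,0,0,0,0,0.2,10,0,0,0,0,0,0.3,10,0,0,0,0,0,0.4,10,0,0,0,0,0,0.5,10],
)

```text
clock: 7.85
tcp_pos: [0.5975, 0.1467, 0.2257]
eef_rot: [[-0.896, 0.445, 0.0], [0.445, 0.896, 0.0], [-0.0, 0.0, -1.0]]
force: [0.0, -0.7, -5.6]
gripper_width: 0.0415
finger_force: 62.8
```

```bash
python3 -c "
from h import *
go(.597,.1463,.223,63.6)"
```

```text
t 7.85 p [0.5975 0.1467 0.2257] yaw 63.6 q [ 0.11  0.52 -0.15  0.91 -0.    0.57] turn [ 0.  0. -0.] shift [ 0.03 -0.06  0.27] F [ 0.  -0.7 -5.6] w 0.041485424063781
```

>>> step_arm(
  targets=[0,0,0,0,0,0.1,10,0,0,0,0,0,0.15,10,0,0,0,0,0,0.2,10,0,0,0,0,0,0.25,10,0,0,0,0,0,0.28,10],
)

```text
clock: 8.35
tcp_pos: [0.5974, 0.1467, 0.2233]
eef_rot: [[-0.896, 0.445, 0.0], [0.445, 0.896, -0.0], [-0.0, 0.0, -1.0]]
force: [-3.6, -1.7, 6.1]
gripper_width: 0.041
finger_force: 64.1
```

The force has swung from -6 to +6 N, so the plate is on the floor. Now I'll open the fingers and retreat.

>>> step_arm(
  targets=[0,0,0,0,0,0,55,0,0,0,0,0,0,70,0,0,0,0,0,0,90,0,0,0,0,0,0,100,0,0,0,0,0,0,100],
)

```text
clock: 8.85
tcp_pos: [0.5975, 0.1467, 0.2229]
eef_rot: [[-0.896, 0.445, 0.0], [0.445, 0.896, 0.0], [-0.0, 0.0, -1.0]]
force: [0.4, -0.0, 0.6]
gripper_width: 0.0854
finger_force: 0.0
```

>>> step_arm(
  targets=[0,0,0,0,0,-1,100,0,0,0,0,0,-3,100,0,0,0,0,0,-6,100,0,0,0,0,0,-10,100,0,0,0,0,0,-14,100],
)

```text
clock: 9.35
tcp_pos: [0.5971, 0.1466, 0.365]
eef_rot: [[-0.896, 0.445, 0.0], [0.445, 0.896, 0.0], [-0.0, 0.0, -1.0]]
force: [0.8, 0.8, 0.3]
gripper_width: 0.0858
finger_force: 0.0
```

>>> step_arm(
  targets=[0,0,0,0,3,-1,100,0,0,0,0,6,-2,100,0,0,0,0,10,-3,100,0,0,0,0,13,-3,100,0,0,0,0,15,-3,100],
)

```text
clock: 9.85
tcp_pos: [0.6645, 0.2829, 0.3936]
eef_rot: [[-0.896, 0.444, 0.001], [0.444, 0.896, 0.0], [-0.001, 0.001, -1.0]]
force: [0.2, -0.2, -0.3]
gripper_width: 0.0855
finger_force: 0.0
```

```bash
python3 -c "
from h import *
go(.597,.1463,.223,63.6)
from rig import manip
o=[]
for n,(u,v) in dict(scene=(370,210),top=(250,210)).items():
    c=manip.camera(n);np.save(n+'4.npy',c,allow_pickle=True);o.append(cv2.resize(c['image'][v-90:v+90,u-120:u+120,::-1],None,fx=1.6667,fy=1.66667,interpolation=cv2.INTER_CUBIC))
cv2.imwrite('pics/end.png',np.hstack(o))"
```

```text
t 9.85 p [0.6645 0.2829 0.3936] yaw 63.66 q [0.29 0.63 0.54 1.48 0.   0.75] turn [0.001 0.001 0.001] shift [ -0.   -15.25  17.05] F [ 0.2 -0.2 -0.3] w 0.08554757339686614
```

View pics/end.png

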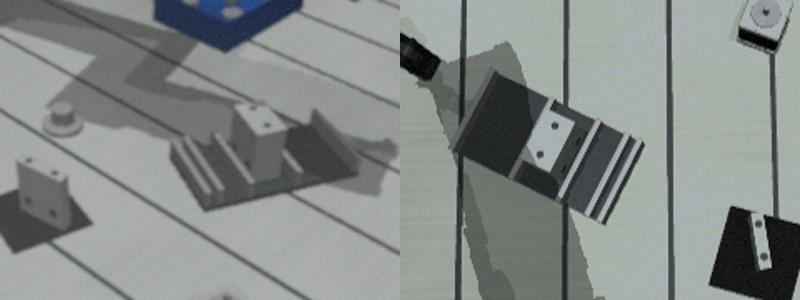

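The plate stands upright in the 60 mm slot, with its top holes at (554,126) and (540,155) in the top view. The thin plate is still on the mat. I'll check the position with those holes and hand in if it fits.

```bash
python3 -c "
from h import *
from rig import manip
c=np.load('top4.npy',allow_pickle=True).item()
P=ray(c,[((x-400)/1.6667+130,y/1.6667+120) for x,y in[(554,126),(540,155)]],.088)
m=P.mean(0);a=np.radians(-26.4);d=m-[.597,.1463]
al=d@[np.cos(a),np.sin(a)];ac=d@[-np.sin(a),np.cos(a)]
print(m,al,ac)
if abs(al)<.02 and abs(ac)<.009: print(manip.sign_off())"
```

```text
[0.59737468 0.14550587] 0.0006887031306142328 -0.0005447181043071384
the job is handed in; nothing more can be done
None
```

The thick plate from the disc now stands upright on the floor of the 60 mm slot, about 1 mm from its middle by camera; the thin plate was left untouched on the mat, and the job is handed in, with the last arm move ending at 9.85 s.

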